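Seat a pipe in the length gauge and bring the cursor up to it

TASK

The straight pipe lying askew on the length gauge has to be measured. With the fingertips, push it along the gauge's bed until it lies flat against the back fence and its right-hand end is up against the end stop, keeping the sliding cursor out of the way; only then push the cursor along its rail until its jaw touches the free end of the pipe, and come away with everything left like that. Do not pick the pipe up, and leave the other things on the gauge and the bench where they are.

Things in the scene. Friction and masses are not known exactly. Their poses are not given: they have to be found in the camera images.
- gauge: Length gauge, fixed: dark plate 200 (x) x 500 (y) x 12 mm; its top is the bed. Origin: centre of its underside, on the bench; x points away from the robot to the fence, y left along the fence, z up; turned up to 13 deg from the world axes. Fence front face at x=+30 mm, stop face at y=-200 mm, cursor at the +y end. Pipe home: its centre at x=+15, y=-110 mm in this frame, parallel to y.
- stop_face (a point): Point on the end stop's face, on the line of the pipe's axis when home (15 mm before the fence, 15 mm above the bed). The stop is a steel block at the right-hand (-y) end, 30 mm thick along y, 62 mm wide (gauge x -32 to +30 mm), 34 mm high above the bed; its face looks to +y.
- fence_face (a point): Point on the fence's front face, 10 mm above the bed, beside the middle of the pipe when it is home. The fence is a straight aluminium bar along the gauge's y, 470 mm long, 12 mm wide, 14 mm high above the bed, a rule engraved on its top. Nothing stands on the bed between pipe and fence.
- pipe: The pipe to measure, loose: bright tube 22 mm in diameter with a hex nut (30 mm across flats, 26 mm long) at each end; 180 mm long over the nuts' flat end faces, 0.2 to 0.35 kg. Lies on the flats, so it slides. Origin: its middle, on its axis, 15 mm above the bed; y along it. Starts up to 10 deg askew, its middle 30 to 60 mm out from its home line and 30 to 62 mm short of home along it.
- cursor (a joint): Distance in m from the cursor's jaw to the stop's face along the rail (0 at the stop, 0.40 far left); 0.180 with the pipe home and the jaw touching it. Slides with 2 N friction, stays where left. The carriage (40 x 50 mm, black finger knob, top 49 mm above the bench) runs on a rail behind the fence; an arm reaches over the fence to the jaw.
- jaw_face (a point): Centre of the jaw's measuring face (towards the stop), on the pipe's axis line when home, 16 mm above the bed; travels with the cursor. The jaw is a steel block in front of the fence, 32 mm wide across the bed, 16 mm thick along the rail, from 2 to 34 mm above the bed. At the start at least 80 mm clear of the pipe.
- jaw_back (a point): Centre of the jaw's outer (+y, left-hand) face, 16 mm beyond the measuring face and at the same height; a good place to push the cursor towards the stop.
- short_pipe: Bystander, loose: a shorter pipe (120 mm) of the same make lying on the bench to the left of the gauge; origin under its middle.
- union: Bystander, loose: a brass union 40 mm tall and 32 mm wide standing on the gauge's bed at its near left corner; origin at its foot.
- nut: Bystander, loose: a hexagon nut 30 mm wide and 16 mm high lying on the bed at its near right corner; origin at its underside.
- elbow: Bystander, loose: a brass pipe elbow 58 mm tall standing on the bench left of the gauge; origin at its foot.
- plug_gauge: Bystander, loose: a plug gauge 110 mm long and 20 mm thick lying on the bench just in front of the gauge's near edge, left of its middle; origin under its middle.
- caliper: Bystander, loose: a caliper 230 mm long lying flat on the bench right of the gauge, about 12 mm high; origin under its middle.
Things that resemble listed ones, but are neither listed nor needed, are in the scene too. Leave any orange or red look-alike of the pipe alone.

How it is judged:
On the way, in this order (a step that is already met when the one before it is completed fails the run):
1. the pipe lies along the fence and against the end stop (within 2.5 mm and 0.025 rad), with the cursor's jaw still more than 10 mm from its free end (y of pipe in the frame of gauge below -0.1075 m and x of pipe in the frame of gauge between 0.0125 and 0.018 m and angle between the y axis of pipe and the y axis of gauge, either way round below 0.025 rad and height (world z) of pipe below 0.032 m and value of joint cursor above 0.19 m), for 0.2 s.
2. the cursor's jaw has been brought up to the pipe's free end (value of joint cursor below 0.183 m), for 0.2 s.
At the end, for the whole second after the job is handed in: The pipe rests on the bed within 2.5 mm of touching both the fence and the end stop and parallel to the fence within 0.025 rad; the cursor reads between 0.177 and 0.183 m, so its jaw is at the pipe's free end; the pipe is at rest (y of pipe in the frame of gauge below -0.1075 m and x of pipe in the frame of gauge between 0.0125 and 0.018 m and angle between the y axis of pipe and the y axis of gauge, either way round below 0.025 rad and height (world z) of pipe below 0.032 m and value of joint cursor between 0.177 and 0.183 m and linear speed of pipe below 0.01 m/s).
It fails at once if the pipe is lifted more than 12 mm off the bed or tipped up (height (world z) of pipe above 0.039 m or angle between pipe's own y axis and vertical below 1.4 rad).
It fails at once if another loose thing on the gauge or the bench is moved more than 20 mm (distance of any of short_pipe, union, nut, elbow, plug_gauge, caliper from where it was at the start of the episode above 0.02 m).
It also fails if it takes over 61 s, if anything falls off the work surface, if the arm or the gripper's body presses on something with over 40 N, if the wrist force passes 120 N, or if a joint passes its speed limit or range.

ROBOT

A 6-joint arm with a two-finger parallel gripper is mounted at the origin on the work surface. World frame = base frame: x ahead of the robot, y to its left, z up, the work surface at z = 0. Lengths are in m, angles in rad, forces in N, time in s.
With the tool pointing down it reaches from about 0.325 to 0.775 m from the base axis. Payload 5.5 kg.
Tool frame: the origin (TCP) lies between the finger pads; the fingertips stand 8 mm ahead of it and the grasp point (between the pads) lies 11 mm behind it (tcp_to_tips is the distance from the TCP to the fingertips, in m); z points along the fingers, y is the direction in which the jaws open and shut (so a half turn about z gives the same grasp; the last joint's range is limited). The gripper opens to 88 mm and grips with 3 to 60 N. Pads are 20 mm wide; open, the fingers measure 115 mm over their backs; the gripper's body (75 mm by 178 mm) begins 61 mm behind the grasp point.
Start: joints at [1.126, 0.091, 1.231, -0, 1.82, -0.057], TCP at [0.227, 0.555, 0.231] pointing down, gripper open.
Joint ranges: [-2.87, 2.87], [-0.86, 2.18], [0.17, 2.46], [-1.51, 4.65], [0.06, 2.69], [-2.65, 2.65]. Speed limits (rad/s): [2.57, 2.57, 3.01, 3.14, 3.14, 3.14].

INTERFACE

Orientations are given as a unit quaternion [w, x, y, z].
In Python, from bench import * gives the robot as it stands. Calls block until the motion is done:
- move_to(position, orientation): joint-space move of the TCP to a pose.
- move_l(position, speed=0.15, orientation=None): straight line of the TCP; orientation=None keeps the orientation; speed is the mean speed in m/s.
- movej(angles): joint-space move.
- gripper_open() and close(): open the fingers fully, or close them until they stop; the grip force is fixed at half the most.
- hold(seconds).
- inverse_kinematics(position, orientation): joint angles nearest the present ones, or None.
- state(): the state.
- get_image(name): name is "scene" or "top"; returns a dict with "frame" (420x560x3 uint8, blue, green, red), "depth" (420x560 float32, m along the optical axis (not along the pixel's ray), 0 where there is no reading), "camera_matrix" (3x3 intrinsics, pixels), "view" (4x4, takes a point from world to camera coordinates). Camera axes: x right, y up, looking along -z (the intrinsics and any distortion apply to the point x, -y, -z); pixel columns grow to the right and rows downward; lengths in m; the calibration is good to about 2 mm. A picture is of the moment at which its call begins.
A pose or a line that the arm cannot do raises IKError and nothing moves.
- job_done(): hands the job in, once; it reports no verdict.
The state is a dict: "time": time; "joint_pos": joint angles; "dq": joint speeds; "joint_torque": joint torques, N m; "ee_pos": TCP position; "ee_rot": TCP orientation; "ft_force": force on the tool from outside, world axes, zero at the start; "moment": the same for the moment, N m; "finger_gap": finger opening in m.
Only numpy, scipy, OpenCV 4.12 (cv2) and the standard library are available. Lean on these libraries where they do the work, as an engineer would, in place of code of your own. Each camera call takes 0.05 s, during which the arm holds its last target.

## Working session

There is one attempt and no reset: what is moved stays moved. The work goes in short steps, each a Python script; the robot and the scene stay as the last script left them, time stands still between calls to the robot, and variables do not carry over. Pictures are saved under pics/ and viewed, and the job is handed in when it is done.

```bash
ls; mkdir -p pics
python3 - <<'E'
from bench import *
import cv2,numpy as np
for n in("scene","top"):
    d=get_image(n); cv2.imwrite(f"pics/{n}0.png",d["frame"]); np.savez(f"{n}0.npz",**d)
    print(n,d["camera_matrix"],d["view"],d.keys())
print(state())
E
```

```text
pics
scene [[383.55531286   0.         276.99086736]
 [  0.         383.55531286 205.35379398]
 [  0.           0.           1.        ]] [[-0.57801996  0.81597767  0.00856519  0.28410628]
 [-0.68634576 -0.49181554  0.53576764  0.30702222]
 [ 0.44138692  0.30380571  0.84432202 -1.06412554]
 [ 0.          0.          0.          1.        ]] dict_keys(['frame', 'depth', 'camera_matrix', 'view'])
top [[455.5292218    0.         279.40959222]
 [  0.         455.5292218  205.38974961]
 [  0.           0.           1.        ]] [[-0.00975849 -0.99995103  0.00164615  0.00571022]
 [ 0.99790488 -0.0096332   0.06397702 -0.47942267]
 [-0.06395803  0.00226702  0.99795001 -1.19746962]
 [ 0.          0.          0.          1.        ]] dict_keys(['frame', 'depth', 'camera_matrix', 'view'])
{'time': 0.1, 'joint_pos': array([ 1.12628304e+00,  9.17694199e-02,  1.23174334e+00, -3.13989512e-06,
        1.81982992e+00, -5.66937236e-02]), 'dq': array([-0.00010017, -0.00288326, -0.00360045, -0.00024533, -0.00136915,
        0.00086225]), 'joint_torque': array([ 1.56713180e-03, -4.47853231e+01, -4.07571781e+01,  7.00565404e-02,
        2.83567625e-02, -7.56386748e-05]), 'ee_pos': array([0.22679034, 0.55520826, 0.22964092]), 'ee_rot': array([-2.15519350e-04,  1.92697170e-01,  9.81257884e-01, -8.48058991e-04]), 'ft_force': array([-0.31142939,  0.17839422, -0.59594446]), 'moment': array([-0.01908638, -0.01722049, -0.02816707]), 'finger_gap': 0.08803609750361314}
```

View pics/top0.png

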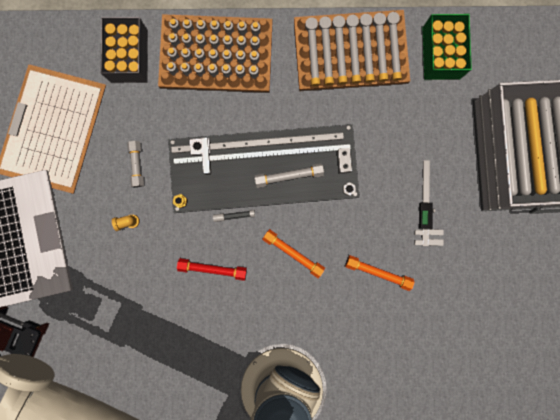

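View pics/scene0.png

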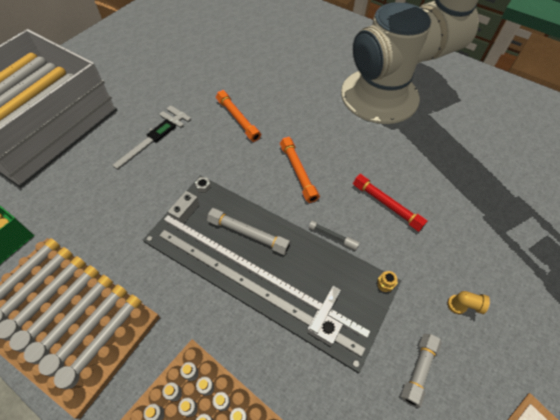

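Pipe candidates in the top view: the bright tube on the bed at (289,175), the short pipe on the bench at (136,163), red at (211,269), and orange at (294,253) and (380,272). Only (289,175) lies on the gauge, so I'll confirm it in an enlarged crop.

Run:
```python
import cv2
f=cv2.imread("pics/top0.png")
cv2.imwrite("pics/crop0.png",cv2.resize(f[115:225,160:365],None,fx=3.9,fy=3.9,interpolation=cv2.INTER_CUBIC))
```

```text
(no output)
```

View pics/crop0.png

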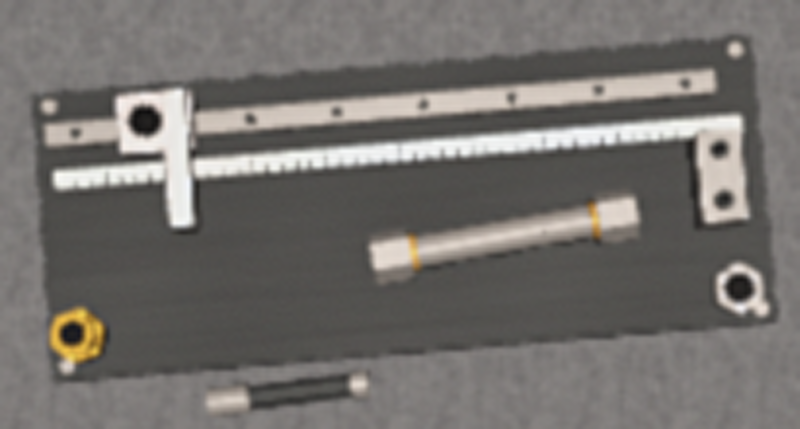

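The crop confirms it: a bright tube with hex nuts, centred at crop (505,235), which is full-image (289,175). The stop is at crop (722,175), the jaw at (180,210), the fence rule at y≈120–180, the union at (75,333) and the nut at (740,290).

```bash
cat > h.py <<'E'
import cv2,numpy as np
def ray(d,px,z):
    px=np.atleast_2d(np.float64(px)); K=d["camera_matrix"];V=d["view"]
    c=np.c_[(px[:,0]-K[0,2])/K[0,0],-(px[:,1]-K[1,2])/K[1,1],-np.ones(len(px))]
    R=V[:3,:3];o=-R.T@V[:3,3];w=c@R
    return o+w*((z-o[2])/w[:,2])[:,None]
def proj(d,p):
    p=np.atleast_2d(p);c=p@d["view"][:3,:3].T+d["view"][:3,3];K=d["camera_matrix"]
    return np.c_[K[0,0]*c[:,0]/-c[:,2]+K[0,2],K[1,1]*-c[:,1]/-c[:,2]+K[1,2]]
def blobs(mask,amin=30):
    cs,_=cv2.findContours(mask.astype(np.uint8),cv2.RETR_EXTERNAL,cv2.CHAIN_APPROX_NONE)
    return [c[:,0] for c in cs if cv2.contourArea(c)>amin]
def rect(P):
    (c,s,a)=cv2.minAreaRect(np.float32(P[:,:2]*1000)); b=cv2.boxPoints((c,s,a))
    e=[b[1]-b[0],b[2]-b[1]]; L=max(e,key=np.linalg.norm); L=L*np.sign(L[1])
    return np.array(c)/1000,sorted(s),np.arctan2(-L[0],L[1])   # yaw of +y axis
E
python3 - <<'E'
from h import *
d=dict(np.load("top0.npz"))
f=d["frame"].astype(int); g=f.sum(2)/3; sub=np.zeros(g.shape,bool);sub[115:225,160:365]=1
print("plate bgr",f[190,300],"bench",f[240,320])
# plate: dark, filled by closing
m=((g<80)&sub).astype(np.uint8); m=cv2.morphologyEx(m,cv2.MORPH_OPEN,np.ones((2,2)))
for c in blobs(m,3000): print("plate",cv2.boundingRect(c),rect(ray(d,c,.012)))
m=((g>150)&sub)
for c in blobs(m,15):
    print(cv2.boundingRect(c),len(c))
    for z in (.026,.027,.046): print("   ",z,rect(ray(d,c,z)))
# depth heights
D=d["depth"];V=d["view"]
for n,p in dict(bed=(300,195),pipe=(289,175),stop=(345,160),jaw=(206,165),carr=(190,147),nut=(350,188)).items():
    K=d["camera_matrix"];z=D[p[1],p[0]]
    c=np.array([(p[0]-K[0,2])/K[0,0]*z,-(p[1]-K[1,2])/K[1,1]*z,-z]); print(n,(c-V[:3,3])@V[:3,:3])
E
```

```text
plate bgr [83 86 87] bench [123 126 128]
(213, 215, 11, 5) 24
    0.026 (array([0.44964294, 0.16313216]), [10.541296005249023, 26.334165573120117], np.float32(-0.0004334131))
    0.027 (array([0.44960309, 0.16299933]), [10.532506942749023, 26.312211990356445], np.float32(-0.00043377504))
    0.046 (array([0.4488468 , 0.16047601]), [10.365543365478516, 25.895139694213867], np.float32(-0.00043604718))
(173, 195, 9, 16) 47
    0.026 (array([0.48900812, 0.27126483]), [21.107425689697266, 39.61568069458008], np.float32(-1.5667398))
    0.027 (array([0.48893549, 0.2710419 ]), [21.089828491210938, 39.582679748535156], np.float32(-1.5667394))
    0.046 (array([0.48755569, 0.26680603]), [20.75555992126465, 38.95526123046875], np.float32(-1.5667399))
(344, 183, 13, 13) 38
    0.026 (array([ 0.52049518, -0.18609404]), [31.738262176513672, 31.816789627075195], np.float32(1.5519649))
    0.027 (array([ 0.5203963 , -0.18593578]), [31.71180534362793, 31.79021644592285], np.float32(1.5519664))
    0.046 (array([ 0.51851776, -0.18292822]), [31.209163665771484, 31.286333084106445], np.float32(1.551963
[... 609 characters left out ...]
(array([0.61001312, 0.04689717]), [89.65596008300781, 467.7176818847656], np.float32(-0.009405748))
(210, 133, 133, 16) 278
    0.026 (array([0.65160846, 0.00810794]), [14.760384559631348, 353.4954833984375], np.float32(0.07461558))
    0.027 (array([0.65140033, 0.00810434]), [14.748113632202148, 353.20086669921875], np.float32(0.0746159))
    0.046 (array([0.64744537, 0.00803622]), [14.514363288879395, 347.60235595703125], np.float32(0.07461624))
bed [ 0.50696612 -0.05427164  0.01210814]
pipe [ 0.55777598 -0.02485597  0.0371222 ]
stop [ 0.59506899 -0.17175147  0.04341743]
jaw [0.58441342 0.19108941 0.04935369]
carr [0.63470523 0.2353999  0.03617394]
nut [ 0.52286749 -0.18582381  0.02808252]
```

```bash
cat > meas.py <<'E'
from h import *
def gauge(d):
    g=d["frame"].astype(float).mean(2); g=cv2.GaussianBlur(g,(0,0),.6)
    # fence front edge: lowest bright->dark crossing of each column
    pts=[]
    for u in range(222,328):
        # expected fence row from coarse line
        v0=160-(u-175)*(13.5/170)
        vs=np.arange(int(v0)-8,int(v0)+8); col=g[vs,u]
        i=np.argmax(col); 
        for k in range(i,len(col)-1):
            if col[k]>=140>col[k+1]: pts.append((u,vs[k]+(col[k]-140)/(col[k]-col[k+1]))); break
    P=ray(d,pts,.026)[:,:2]
    vx,vy,x0,y0=cv2.fitLine(np.float32(P*1000),cv2.DIST_HUBER,0,.01,.01).ravel()
    yaw=np.arctan2(-vx*np.sign(vy),abs(vy))
    return yaw,np.array([x0,y0])/1000,np.array(pts)
E
python3 - <<'E'
from meas import *
d=dict(np.load("top0.npz")); f=d["frame"].astype(int); g=f.mean(2)
yaw,p,pts=gauge(d); print("fence",yaw,p,len(pts),pts[::20].tolist())
m=(np.abs(g-86)<18).astype(np.uint8); m[:115]=0;m[225:]=0;m[:,:160]=0;m[:,365:]=0
m=cv2.morphologyEx(m,cv2.MORPH_OPEN,np.ones((3,3)))
c=np.vstack(blobs(m,200)); 
m2=((g>180)).astype(np.uint8)
print("plate",rect(ray(d,c,.012)))
for box in ((335,368-30,140,180),): pass
print("stop patch\n",g[140:176:2,330:356:2].astype(int))
print("jaw patch\n",g[150:178:2,194:220:2].astype(int))
# scene plane check: rows
E
```

```text
fence 0.07190259 [0.61123437 0.03806358] 106 [[222.0, 159.28415343993777], [242.0, 157.73877336849884], [262.0, 155.90826559261117], [282.0, 154.48936147361127], [302.0, 152.72442795575918], [322.0, 151.20109291751342]]
plate (array([0.58077417, 0.04390056]), [202.1525115966797, 500.9888000488281], np.float32(0.07367375))
stop patch
 [[ 66  77  76  74  70  68  75  78  79  79  79  78 104]
 [ 76  77  78  78  78  76  76  75  74  76  77  77  93]
 [ 75  77  81  90 103 109 125 143 149 164 101  77  99]
 [210 229 232 233 234 234 235 236 236 239 148  75 103]
 [236 232 234 238 218 185 207 212 213 213 149  75  97]
 [179 155 152 130 118 199 193 167 189 204 114  78  87]
 [ 73  72  76  41 109 205 118  37 112 202 105  80  79]
 [ 79  79  81  42 114 208 129  70 133 203 103  79  81]
 [ 77  78  77  66 117 209 198 193 200 202 130  78  80]
 [ 78  79  80  71  79 200 200 201 203 201 166  75  79]
 [ 79  79  80  74  58 198 200 202 203 200 192  76  80]
 [ 79  80  82  74  45 198 202 200 200 202 192  74  80]
 [ 80  79  80  72  44 207 201 120  93 186 184  73  80]
 [ 78  78  79  79  49 211 186  55  49 158 190  83
[... 308 characters left out ...]
28 227 230 236 146  91  74  76  75  74]
 [114 110 114  96 188 232 236 119  65  80  89 102 104]
 [105 120 137 146 190 232 235 161 219 230 231 232 232]
 [234 236 233 238 195 232 234 187 229 234 235 231 232]
 [204 236 172 229 179 232 233 216 143 154 134 117 107]
 [100  98  69  81 137 234 234 230  40  71  74  74  75]
 [ 75  75  75  72 142 235 233 228  42  78  78  77  77]
 [ 77  78  77  75 123 233 234 227  46  77  76  76  76]
 [ 77  77  77  75 116 235 234 227  52  77  77  78  76]
 [ 78  77  78  77  92 232 235 234  71  77  78  79  78]
 [ 79  78  80  79  78 215 228 191  72  76  79  77  78]
 [ 79  80  79  79  78  68  48  48  55  79  77  76  77]
 [ 77  78  78  78  78  77  77  76  77  75  76  76  75]]
```

Measured: plate 202×501 mm, so it agrees with the given size. Gauge yaw is about 0.073, and the fence edge comes out at gauge x=30.0 mm as stated. The pipe is about 40 mm out from home, 43 mm short and 0.095 rad askew. Next I'll cross-check with the stop and jaw edges and the scene camera, then make the first push with the open fingers side by side along the tube.

```bash
cat > g.py <<'E'
from h import *
PSI=0.073; O=np.array([.5808,.0439])
X=np.array([np.cos(PSI),np.sin(PSI)]);Y=np.array([-np.sin(PSI),np.cos(PSI)])
def W(x,y,z): return np.r_[O+x*X+y*Y,z]
def G(p): p=np.asarray(p)[...,:2]-O; return np.stack([p@X,p@Y],-1)
QY=np.array([0,-np.sin(PSI/2),np.cos(PSI/2),0])                       # jaws open along gauge y
QX=np.array([0,np.cos(np.pi/4+PSI/2),np.sin(np.pi/4+PSI/2),0])  # along gauge x
def F(s): f=s["ft_force"]; return np.round([f[:2]@X,f[:2]@Y,f[2]],1)
E
python3 - <<'E'
from g import *
from bench import *
d=dict(np.load("top0.npz"));s=dict(np.load("scene0.npz"))
# stop face edge (col ~338.9,row 162) and jaw faces (col 203.3 / 209.3,row 166), tops z .046
print(G(ray(d,[(338.9,162),(203.2,166),(209.2,166)],.046))*1000)
fr=s["frame"].astype(int);g=fr.mean(2)
for c in blobs(g>135,60):
    b=cv2.boundingRect(c)
    if 195<b[0]<300 and 200<b[1]<260: r=rect(ray(s,c,.027)); print("scene pipe",b,G(r[0])*1000,r[1],r[2])
print(proj(s,[W(.03,-.2,.026),W(.03,.2,.026)]))
for q in(QY,QX): print(inverse_kinematics(W(-.065,-.067,.1),q))
print(inverse_kinematics(W(.012,.05,.1),QX))
E
```

```text
[[  -5.82299649 -199.34089336]
 [  12.87656013  154.4964486 ]
 [  11.58687598  138.90118184]]
scene pipe (209, 208, 80, 40) [-28.53585841 -72.62953808] [21.169078826904297, 182.11851501464844] 0.16956364
[[181.53948785 220.82799026]
 [353.28297963 319.13279276]]
[-1.18290230e-01 -1.06877285e-01  1.65877771e+00 -4.44089210e-16
  1.58969223e+00 -1.76208656e+00]
[-1.18290230e-01 -1.06877285e-01  1.65877771e+00 -4.44089210e-16
  1.58969223e+00 -1.91290230e-01]
[ 1.02275183e-01  9.55297170e-02  1.45713323e+00 -4.44089210e-16
  1.58892971e+00  2.92751833e-02]
```

Stop face at −199.3 mm (should be −200) and jaw 15.6 mm thick (16), so both agree. The cursor reads about 0.339. Moving in.

Run:
```python
from g import *
from bench import *
yc=-.068
move_to(W(-.068,yc,.12),QY); 
move_l(W(-.068,yc,.026),.15)
s=state();print(s["time"],G(s["ee_pos"])*1000,s["ee_pos"][2],F(s)); 
for x in(-.05,-.04,-.03,-.022,-.016,-.012):
    move_l(W(x,yc,.026),.05); s=state();print(round(s["time"],2),G(s["ee_pos"])*1000,F(s))
d=get_image("top");cv2.imwrite("pics/top1.png",d["frame"]);np.savez("top1.npz",**d)
d=get_image("scene");cv2.imwrite("pics/scene1.png",cv2.resize(d["frame"][150:370,130:420],None,fx=2.7,fy=2.7))
```

```text
3.2333 [-67.41139791 -67.97374567] 0.02697347815726494 [ 0.3 -0.5 -0.2]
3.74 [-49.68577842 -68.01464188] [ 0.5  0.7 -0.8]
4.09 [-39.6711836  -68.03048809] [ 0.5  0.7 -0.5]
4.44 [-29.61330388 -68.00920837] [-0.4  0.2 -0.8]
4.75 [-21.60677283 -67.99372207] [-0.5  0.6  0.5]
5.02 [-15.62027983 -68.01803983] [0.1 0.5 1. ]
5.27 [-11.73468848 -68.0054551 ] [-0.  -1.1  0.3]
```

View pics/scene1.png

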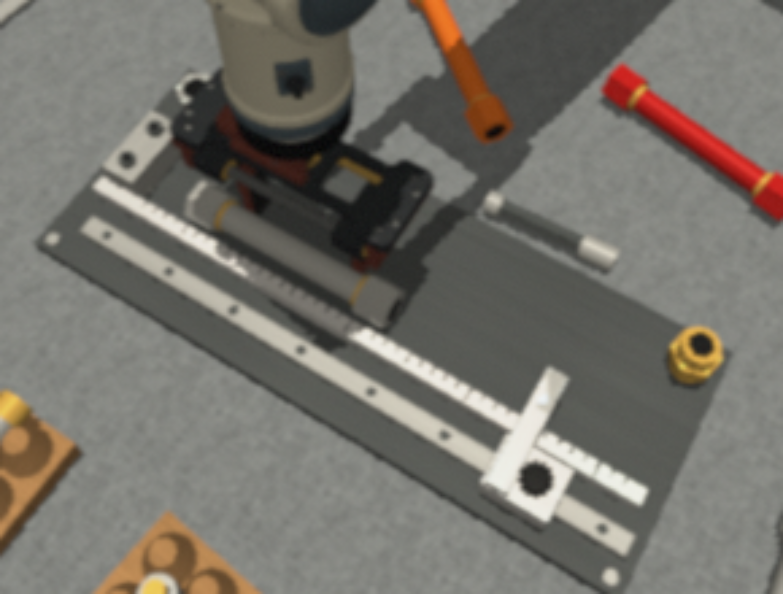

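The pipe, at crop (295,255), is now parallel to the fence and a few mm off it, and the cursor hasn't moved, at (540,475). I'll press until the fence reacts, then back off and push the end toward the stop.

Run:
```python
from g import *
from bench import *
yc=-.068
x=-.012
while x<-.001:
    x+=.001; move_l(W(x,yc,.026),.04); s=state(); f=F(s); print(round(s["time"],2),G(s["ee_pos"])*1000,f)
    if f[0]<-6: break
move_l(W(-.045,yc,.026),.1)
move_l(W(-.045,yc,.1),.15)
# behind left end, jaws shut, across gauge x
close(); move_to(W(.011,.065,.1),QX)
s=state();print(s["time"],s["finger_gap"])
d=get_image("top");cv2.imwrite("pics/top2.png",d["frame"]);np.savez("top2.npz",**d)
d=get_image("scene");cv2.imwrite("pics/scene2.png",cv2.resize(d["frame"][150:370,130:420],None,fx=2.7,fy=2.7));np.savez("scene2.npz",**d)
```

```text
5.62 [-11.09625892 -67.9869277 ] [-1.4  0.3  0.6]
5.87 [-10.05114326 -68.00833116] [-2.   0.6  0.7]
6.12 [ -8.93571288 -67.98980069] [-2.2 -0.6  1.3]
6.37 [ -7.89877555 -68.01155069] [-0.7 -0.6  0.9]
6.62 [ -6.91272516 -67.99978751] [-1.7 -0.2  1.3]
6.87 [ -5.96476986 -68.02155684] [-0.9 -0.4  1.5]
7.12 [ -5.73469757 -68.00124127] [-4.5  0.4  3.6]
7.37 [ -5.63333806 -68.00615753] [-9.   0.7  5. ]
11.5 0.0007074406667126382
```

View pics/scene2.png

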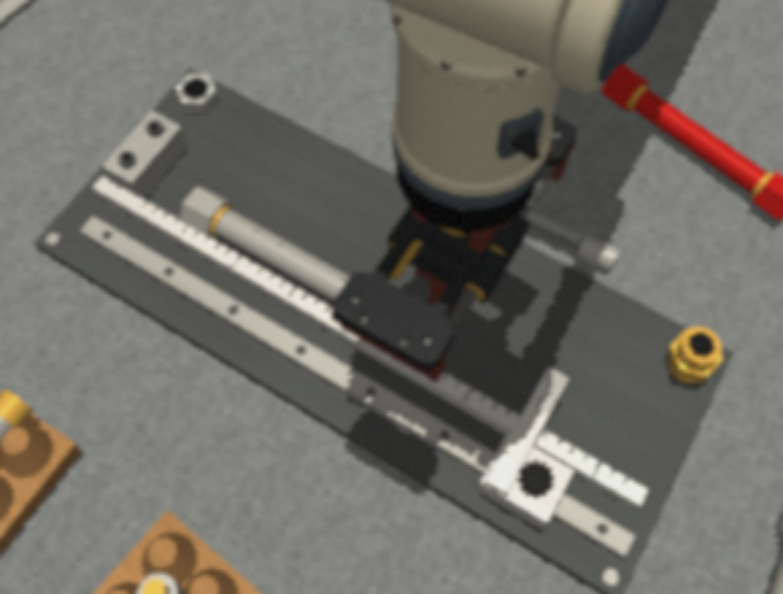

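View pics/top2.png

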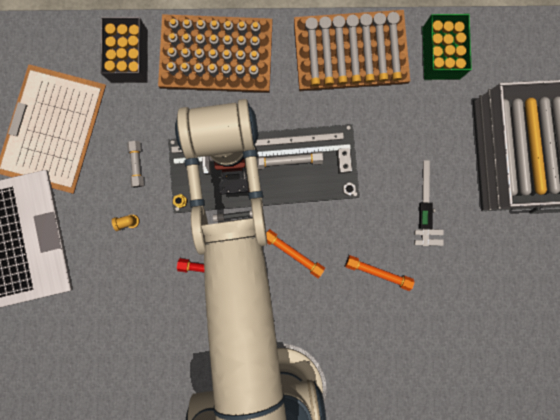

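The fence reacted at TCP x≈−5.8 mm, against −6 predicted, so the pipe is flat against it. In both views the pipe lies along the rule, with its right end at top (323,158) still short of the stop at (345,160). Now the end push.

Run:
```python
from g import *
from bench import *
move_l(W(.011,.065,.026),.12)
s=state();print(s["time"],s["ee_pos"],F(s))
move_l(W(.011,.035,.026),.05)
move_l(W(.011,-.002,.026),.04); s=state();print(round(s["time"],2),G(s["ee_pos"])*1000,F(s))
y=-.002
while y>-.016:
    y-=.001; move_l(W(.011,y,.026),.04); s=state(); f=F(s); print(round(s["time"],2),G(s["ee_pos"])*1000,f)
    if f[1]>7: break
move_l(W(.011,.03,.026),.1)
move_l(W(.011,.03,.1),.15)
gripper_open()
# square it up against the fence again
move_to(W(-.04,-.11,.1),QY); move_l(W(-.04,-.11,.026),.15)
move_l(W(-.012,-.11,.026),.06)
x=-.012
while x<-.001:
    x+=.001; move_l(W(x,-.11,.026),.04); s=state(); f=F(s); print(round(s["time"],2),G(s["ee_pos"])*1000,f)
    if f[0]<-6: break
move_l(W(-.045,-.11,.026),.1); move_l(W(-.045,-.11,.1),.15); print(state()["time"])
d=get_image("scene");np.savez("scene3.npz",**d);cv2.imwrite("pics/scene3.png",cv2.resize(d["frame"][150:370,130:420],None,fx=2.7,fy=2.7))
d=get_image("top");np.savez("top3.npz",**d);cv2.imwrite("pics/top3.png",d["frame"])
```

```text
12.3667 [0.58747687 0.1095486  0.02673089] [ 1.5  1.  -0.1]
14.19 [11.09217589 -2.19624619] [-0.1  0.   0.8]
14.44 [11.06773951 -2.93395118] [-0.4  0.8 -0.3]
14.69 [10.98940473 -3.7898069 ] [-0.1  2.5  0.5]
14.94 [11.00943729 -4.99478609] [-0.1  1.8  1.4]
15.19 [11.03307292 -6.08977553] [-0.6  1.7  1.2]
15.44 [11.02272116 -7.12233464] [-1.   1.3  0.5]
15.69 [11.0142188 -8.1161763] [-0.3  1.2  0.4]
15.94 [11.02193481 -9.07013811] [0.4 1.7 2.1]
16.19 [11.0310495  -9.82040088] [-0.6  3.1  1.3]
16.44 [11.02061086 -9.83463179] [-0.5  7.6  2.6]
22.12 [ -11.15309647 -110.00976582] [ 0.3 -0.6 -0. ]
22.38 [ -10.00444681 -110.0118415 ] [ 0.1  0.8 -0.6]
22.62 [  -8.95959565 -109.9879547 ] [ 0.   1.5 -0.6]
22.88 [  -7.94747323 -110.01506754] [ 0.6 -0.   0.3]
23.12 [  -6.95519841 -109.97378304] [ 0.1 -0.6 -1.1]
23.38 [  -6.04464265 -110.00237464] [-0.6  0.2 -0.6]
23.62 [  -5.80030923 -109.98965836] [-5.8  0.4  3. ]
23.88 [  -5.655851   -109.95016613] [-9.8  0.2  4.8]
25.075
```

View pics/scene3.png

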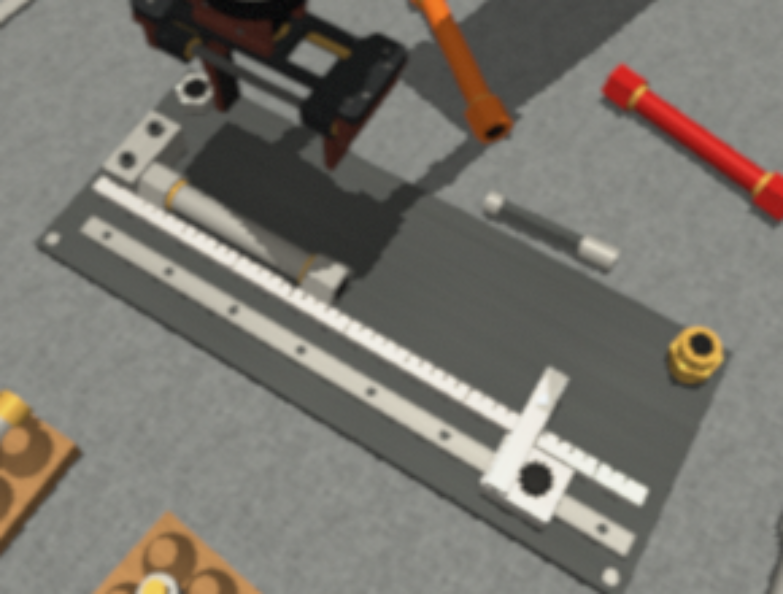

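The pipe is home: the stop reacted at TCP y=−9.8 mm (−10 predicted) and the fence at −5.8. The image shows the right nut against the stop at crop (150,180), with the cursor still far left at (540,475). Now the cursor, pushed on the back of its jaw.

Run:
```python
from g import *
from bench import *
close(); move_to(W(.011,.19,.1),QX); move_l(W(.011,.19,.029),.15)
s=state();print(s["time"],s["ee_pos"],F(s))
for y in(.15,.02,.011): move_l(W(.011,y,.029),.06 if y>.015 else .04); s=state();print(round(s["time"],2),G(s["ee_pos"])*1000,F(s))
while y>.001:
    y-=.001; move_l(W(.011,y,.029),.03); s=state(); f=F(s); print(round(s["time"],2),G(s["ee_pos"])*1000,f)
    if f[1]>7: break
hold(.3);s=state();print(round(s["time"],2),G(s["ee_pos"])*1000,F(s))
move_l(W(.011,.04,.029),.08)
move_l(W(.0,.06,.12),.15)
move_to(W(-.11,.26,.2),QX); hold(.2); print(state()["time"])
d=get_image("scene");np.savez("scene4.npz",**d);cv2.imwrite("pics/scene4.png",cv2.resize(d["frame"][150:370,130:420],None,fx=2.7,fy=2.7))
d=get_image("top");np.savez("top4.npz",**d);cv2.imwrite("pics/top4.png",cv2.resize(d["frame"][115:225,160:365],None,fx=3.9,fy=3.9))
```

```text
28.9583 [0.57824619 0.23410761 0.02961267] [0.3 0.4 0.5]
29.77 [ 10.80001543 149.67359161] [ 0.2  0.3 -0.3]
32.09 [11.24515677 19.9825764 ] [-0.8  2.  -0.4]
32.47 [11.23630061 10.17678583] [ 0.2 -0.5  0.1]
32.72 [11.04062347  9.76231376] [ 0.7  0.1 -0.4]
32.97 [11.03816649  9.11092574] [-0.4  1.5 -0. ]
33.22 [11.03049211  8.14462255] [0.4 1.4 0.7]
33.47 [11.03045061  6.94176214] [-0.4  1.7  0.8]
33.72 [11.04771178  6.18255048] [-0.3  3.5  0.8]
33.97 [11.00758289  6.19230679] [-0.4  6.   0. ]
34.22 [11.02643971  6.14999744] [ 0.6 10.4  0.2]
34.52 [11.01385145  6.14585537] [-0.2 10.   0.6]
37.05
```

View pics/scene4.png

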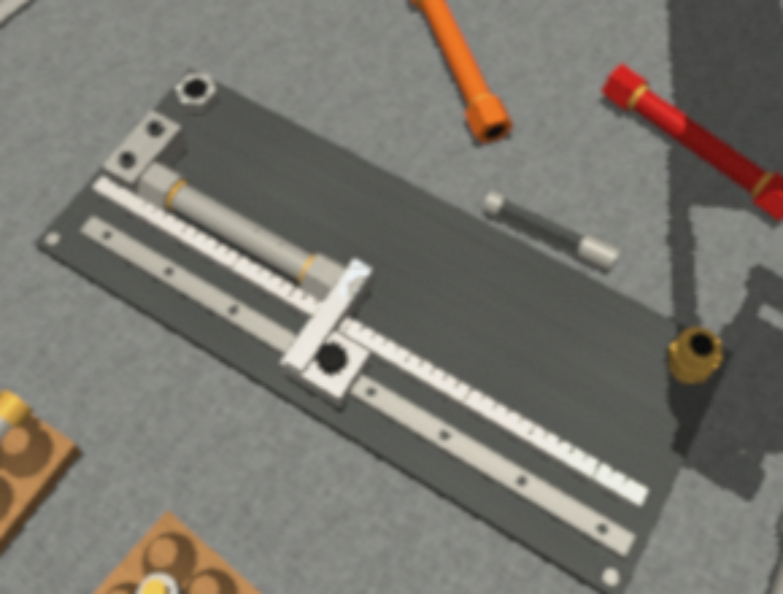

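View pics/top4.png

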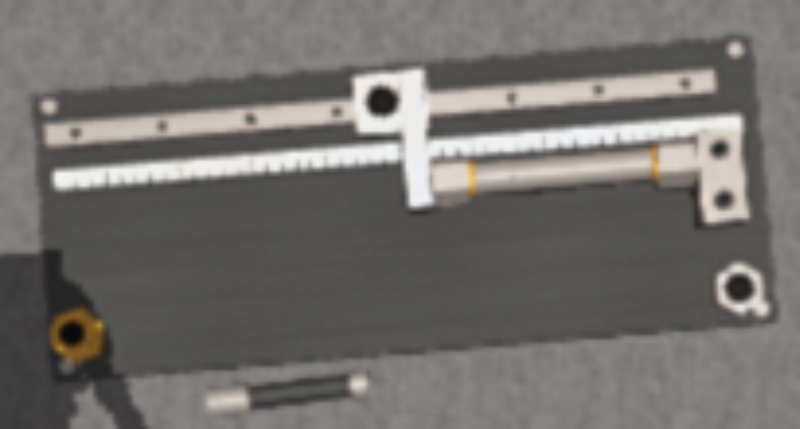

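The jaw at crop (418,180) touches the left nut, the right nut touches the stop at (697,165), and the pipe runs parallel to the rule. The bystanders look unmoved. One numeric check, then hand in.

Run:
```python
from g import *
from bench import *
d=dict(np.load("top4.npz"))
g=d["frame"].astype(float).mean(2)
print("jaw face/stop y mm",G(ray(d,[(270.6,165),(338.9,162)],.046))*1000)
m=np.zeros(g.shape,bool); m[153:166,282:326]=1
pts=[]   # tube lower edge
for u in range(284,324):
    col=g[156:172,u]; k=np.where((col[:-1]>=115)&(col[1:]<115))[0]
    if len(k): pts.append((u,156+k[-1]+(col[k[-1]]-115)/(col[k[-1]]-col[k[-1]+1])))
P=G(ray(d,pts,.027)); r=np.polyfit(P[:,1],P[:,0],1); print("tube front edge x mm",np.median(P[:,0])*1000,"angle vs gauge",-r[0])
g0=np.load("top0.npz")["frame"].astype(int); df=np.abs(g0-d["frame"]).max(2)>60
for n,(x0,x1,y0,y1) in dict(nut=(342,359,182,197),plug=(211,257,208,222),shortp=(126,146,140,188),elbow=(110,141,212,230),cal=(412,445,158,248),union=(171,190,192,210)).items(): print(n,df[y0:y1,x0:x1].sum())
job_done()
```

```text
jaw face/stop y mm [[   1.00682863  -20.94368685]
 [  -5.82299649 -199.34089336]]
tube front edge x mm 5.682403609803214 angle vs gauge -0.00010135474623324602
nut 0
plug 0
shortp 323
elbow 382
cal 0
union 134
the job is handed in; nothing more can be done
```

The pipe is home against the fence and the end stop, the cursor's jaw is up against its free end, and the job is handed in. It took about 37 s of the 61 s allowed; no verdict was reported.

**What I did:** I pushed the pipe flat to the fence with the open fingers, pushed its left end to the stop with the closed fingers, and squared it against the fence again. Then I pushed the jaw's back until it met the pipe at about 10 N and withdrew.

**Last checks:**

| Check | Measured | Expected |
|---|---|---|
| TCP at fence contact | x = −5.8 mm | −6 mm |
| TCP at stop contact | y = −9.8 mm | −10 mm |
| TCP at jaw contact | y = +6.15 mm | +6 mm |
| Cursor reading from the top image | about 0.178–0.179 m | 0.180 m |
| Pipe angle to the gauge | about 0.000 rad | 0 rad |
| Tube front edge from the top image | x = 5.7 mm | 4 mm |

**Disagreements:**
- **Tube edge:** it read 1.7 mm nearer the fence than it should. I put that down to edge shading and calibration, because the contact forces agree with the expected position.
- **Bystanders:** the before/after image difference was zero for the nut, plug gauge and caliper. It was not zero for the union, short pipe and elbow. The arm was parked over that side and its shadow fell on the union, which stands where it was in the enlarged views. The short pipe and elbow were outside my close-up crops, so the last images did not confirm them. The fingers never went near either.

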